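# Unscrew the left-hand gas cap and park it on its keeper

### The job

The yellow notched cap on the fuel-gas outlet has a left-hand thread: unscrew it by turning it clockwise seen from above until you feel it come up against the end of its thread, without forcing it, and lift it straight off. Then set it the right way up over the white stub of the steel keeper, pushed fully home, and let go. Leave the blue air cap and everything else on the bench alone.

Things in the scene. Friction and masses are not known exactly. Their poses are not given: they have to be found in the camera images.
- cap_grip (a point): Point on the loose yellow cap's axis, where to grasp it: 52 mm above its lower rim, 13 mm below the top of its grip bar. The bar is 44 mm long (this point's x), 12 mm thick (y), 34 mm high, standing on a closed skirt 42 mm in diameter and 31 mm high with dark notches round its top edge. z is up the axis. Inside, an opening 23 mm across, 26 mm deep. Mass about 140 g.
- cap: The same cap; origin at the centre of its lower rim, z up. Left-hand thread: it rises 2.5 mm per rad turned clockwise from above; anticlockwise it jams. It meets a firm stop after 0.5 to 1.5 rad clockwise, which cannot be seen; only in the last 0.1 rad before the stop does it lift straight off. Running torque under 0.3 N m. Over 55 N of contact force in all with the outlet harms the thread.
- fuel: Fuel-gas outlet, fixed: grey block 84 x 84 x 38 mm, brass collar to 46 mm, brass tube 20 mm in diameter inside the yellow cap. Origin under its centre on the bench; z is the tube's axis. The cap's lower rim starts about 50 mm above it; lifted 40 mm, the cap is clear. A sprung seal in the tube pushes the cap up with 11 to 18 N over its first 7 mm. At the stop, 0.2 N m over the running torque is plenty.
- air: The air outlet, fixed, the same kind of block with a blue un-notched cap of the same size (top at 113 mm). Not to be touched. The two outlets may stand either way round.
- keeper_seat (a point): Top face of the fixed steel keeper disc (72 mm in diameter, 12 mm high), at the foot of its white stub. The stub is 20.8 mm in diameter and rises 24 mm above this point, tapering to 12 mm diameter in its top 6 mm. A cap fully home rests with its lower rim on this face. z up.
- pink_mould: Pink moulding tray, 170 x 250 x 28 mm, loose bystander.
- white_mould: White moulding tray, 170 x 250 x 28 mm, loose bystander.
- dose_cup: Small white dosing cup, 40 mm wide, 30 mm high, loose bystander.
- amber: Amber bottle, 60 mm wide, 130 mm high, loose bystander.
- beaker: Glass beaker, 68 mm wide, 85 mm high, on the hotplate; bystander.
- spatula: Spatula 200 mm long lying on the bench, loose bystander.
There are look-alikes about, which are no part of the job. Leave any brown look-alike of the cap alone. Several things look just like the part that bears keeper_seat: the one meant starts farthest to the robot's left.

How it is judged:
By the outcome, as a careful person would: the job done as asked, in the order asked, and still so for the second after the job is handed in, with the robot touching nothing.
It also fails if it takes over 72 s, if anything falls off the work surface, if the arm or the gripper's body presses on something with over 40 N, if the wrist force passes 120 N, or if a joint passes its speed limit or range.

### The arm

A 7-joint arm with a two-finger parallel gripper is mounted at the origin on the work surface. World frame = base frame: x ahead of the robot, y to its left, z up, the work surface at z = 0. Lengths are in m, angles in rad, forces in N, time in s.
With the tool pointing down it reaches from about 0.35 to 0.9 m from the base axis. Payload 19.9 kg.
Tool frame: the origin (TCP) lies at the very end of the fingers, on their centre line; the grasp point (between the pads) lies 19 mm behind it; z points along the fingers, y is the line along which they close (so a half turn about z gives the same grasp; the last joint's range is limited). The gripper opens to 94 mm and grips with 3 to 60 N. Pads are 16 mm wide; open, the fingers measure 119 mm over their backs; the gripper's body (75 mm by 177 mm) begins 78 mm behind the grasp point.
Start: joints at [-1.341, 0.417, -0.01, 1.614, 0.005, 1.111, -0.053], TCP at [0.168, 0.602, 0.205] pointing down, gripper open.
Joint ranges: [-2.81, 2.81], [-0.39, 2.02], [-1.27, 1.25], [0.06, 2.57], [-1.19, 4.33], [0.19, 2], [-2.82, 2.82]. Speed limits (rad/s): [1.89, 1.89, 2.39, 2.39, 3.01, 3.01, 3.01].

### API

Orientations are given as a unit quaternion [w, x, y, z].
In Python, from bench import robot gives the robot as it stands. The module is installed in compiled form; this text tells all that it offers.
- The arm moves only by the tool step_arm, never from a script. Its argument "series" is a list of rows, each an object with "linear": the shift along the tool's x, y, z in m, a list of three; "rot": the turn, a rotation vector about the tool's x, y, z in rad, a list of three. In form: [{"linear": [dx, dy, dz], "rot": [ax, ay, az]}, ...]. A call has 1 to 10 rows; each row is the pose to reach, as a shift and turn from the pose commanded when the call began, along the tool's axes at that moment; what a row does not reach only later rows make up. A row lasts 1/10 s, in which the tool goes at most 50 mm and 8.59 degrees, less where a joint would pass 70% of its speed; a pose out of reach is approached as far as the arm can. A call with a gripper value outside its range is refused whole. "gripper" is the opening, from 0 (shut) to 1 (fully open), set as the call begins (left out, the last holds). The fingers move at their own pace and stop on an object; "squeeze" is the grip in N (left out, the last holds). Time passes only in rows, so rows that repeat a pose let the fingers close. It gives the time, the measured TCP pose, the force, the opening and the grip force at its end, in the units of the state.
- robot.sense(): the state, without advancing time (a new reading comes with each control period).
- robot.camera(name): name is "side" or "top" or "wrist"; returns a dict with "pixels" (480x640x3 uint8, blue, green, red), "fx", "fy", "cx", "cy" (pixels), "k1" (the pictures are not rectified: a ray, as slopes to the right and down, at radius r is drawn at 1 + k1 r^2 times it, then the intrinsics apply), "R" (3x3) and "t" (3): a world point X has camera coordinates R X + t. Camera axes: x right, y down, z forward; pixel columns grow to the right and rows downward; lengths in m; the calibration is good to about 2 mm. A picture is of the moment at which its call begins. There is no depth.
- robot.finish_job(): hands the job in; it is judged then, once.
Trained networks look in a picture, given as the dict that the camera call returned (one of the last four; its "shot" number tells which), for a name from the list of things; names that differ only in an ending like _2 or _b are one class to them, and where a whole thing is asked for, a point or a joint stands for the part that bears it (a point fixed in the world has none). Each returns a list of dicts, best first, with "confidence" (0 to 1); they miss things now and then, are a little off and sometimes report something else, mostly with a low value. They report only what shows in the picture. A call takes as long as a camera call. They do not tell look-alikes from the thing itself.
- robot.masks_of(query, picture): "pixels" (480x640 bool, what is visible of it) and "rect" ([left, top, right, bottom] in pixels, round what is visible of it).
The state is a dict: "t": time; "q": joint angles; "qvel": joint speeds; "tau": joint torques, N m; "tcp_pos": TCP position; "ee_rot": TCP orientation; "force": force on the tool from outside, world axes, zero at the start; "ft_torque": the same for the moment, N m; "opening": opening from 0.0 (shut) to 1.0 (fully open); "gripper_force": force on a finger pad.
Only numpy, scipy, OpenCV 4.12 (cv2) and the standard library are available. Lean on these libraries where they do the work, as an engineer would, in place of code of your own. Each camera call takes 0.05 s, during which the arm holds its last target. There are 200 camera calls.

## Working session

There is one attempt and no reset: what is moved stays moved. The work goes in short steps, Python scripts to look and compute and a tool call to move; the robot and the scene stay as the last step left them, time stands still between calls to the robot, and variables do not carry over. Pictures are saved under pics/ and viewed, at most 10 in all, crops included, and the job is handed in when it is done.

Besides the shell and the picture viewer there is one more tool, called after "Request:" as name([rows], argument=value, ...), one row to a line, values as JSON. step_arm: Moves the arm, as the interface text tells. Its arguments: {"type":"object","properties":{"series":{"type":"array"},"gripper":{"type":"number"},"squeeze":{"type":"number"}},"required":["series"]}

```bash
mkdir -p pics
cat > h.py <<'E'
import numpy as np, cv2
from bench import robot
from scipy.spatial.transform import Rotation as Ro
def K(p): return np.array([[p["fx"],0,p["cx"]],[0,p["fy"],p["cy"]],[0,0,1.]]), np.array([p["k1"],0,0,0,0.])
def ray(p,u,v):
    k,d=K(p); s=cv2.undistortPoints(np.array([[[u,v]]],float),k,d)[0,0]
    R=np.array(p["R"]);t=np.array(p["t"]); return -R.T@t, R.T@np.array([s[0],s[1],1.])
def atz(p,u,v,z):
    o,d=ray(p,u,v); return o+d*(z-o[2])/d[2]
def proj(p,X):
    k,d=K(p); r,_=cv2.Rodrigues(np.array(p["R"])); return cv2.projectPoints(np.array(X,float).reshape(-1,1,3),r,np.array(p["t"],float),k,d)[0][:,0]
E
python3 - <<'E'
from h import *
s=robot.sense(); print({k:np.round(v,3) for k,v in s.items()})
P={}
for n in ("top","side"):
    p=robot.camera(n); P[n]=p; cv2.imwrite(f"pics/{n}0.png",p["pixels"])
    print(n,p["shot"],"cam",np.round(-np.array(p["R"]).T@p["t"],3))
    for q in ("cap","keeper_seat","fuel","air"):
        for m in robot.masks_of(q,p)[:6]:
            l,t,r,b=m["rect"]; print(n,q,round(m["confidence"],2),np.round(m["rect"]),int(m["pixels"].sum()),np.round(atz(p,(l+r)/2,(t+b)/2,.05),3))
E
```

```text
{'t': np.float64(0.0), 'q': array([-1.341,  0.418, -0.01 ,  1.614,  0.005,  1.111, -0.053]), 'qvel': array([ 0.   , -0.   , -0.001,  0.001,  0.   ,  0.001,  0.001]), 'tau': array([-0.0000e+00, -8.5126e+01,  6.3800e-01, -4.2599e+01, -4.9000e-02,
        1.9000e-02,  0.0000e+00]), 'tcp_pos': array([0.168, 0.602, 0.205]), 'ee_rot': array([-0.   ,  0.135,  0.991, -0.001]), 'force': array([0.083, 0.756, 0.087]), 'ft_torque': array([-0.014,  0.003,  0.038]), 'gripper_force': np.float64(0.0), 'opening': np.float64(1.001)}
top 1 cam [ 0.29  -0.053  1.63 ]
top cap 0.84 [343. 258. 362. 284.] 266 [ 0.518 -0.119  0.05 ]
top cap 0.59 [335. 219. 354. 240.] 248 [ 0.627 -0.103  0.05 ]
top keeper_seat 0.85 [324. 177. 350. 202.] 571 [ 0.737 -0.087  0.05 ]
top fuel 0.61 [334. 254. 373. 291.] 853 [ 0.514 -0.12   0.05 ]
top fuel 0.47 [266. 148. 291. 221.] 1029 [0.755 0.066 0.05 ]
top fuel 0.22 [294. 217. 318. 244.] 572 [ 0.628 -0.003  0.05 ]
top air 0.58 [239. 278. 281. 320.] 1159 [0.455 0.12  0.05 ]
top air 0.21 [346. 259. 363. 285.] 275 [ 0.516 -0.123  0.05 ]
side 2 cam [ 0.427 -0.65   0.731]
side cap 0.8 [277. 255. 301. 284.] 666 [ 0.517 -0.087  0.05 ]
side cap 0.58 [333. 254. 351. 287.] 481 [ 0.621 -0.117  0.05 ]
side cap 0.31 [322. 230. 350. 260.] 671 [ 0.629 -0.045  0.05 ]
side keeper_seat 0.86 [321. 230. 352. 254.] 648 [ 0.632 -0.038  0.05 ]
side keeper_seat 0.78 [376. 250. 412. 275.] 742 [ 0.73  -0.125  0.05 ]
side fuel 0.93 [269. 269. 312. 312.] 1448 [ 0.509 -0.139  0.05 ]
```

Run:
```python
import cv2
a=cv2.imread("pics/top0.png")[120:360,180:440]; b=cv2.imread("pics/side0.png")[160:340,180:450]
cv2.imwrite("pics/a.png",cv2.resize(a,None,fx=2.5,fy=2.5,interpolation=3)); cv2.imwrite("pics/b.png",cv2.resize(b,None,fx=2.9,fy=2.9,interpolation=3))
```

```text
(no output)
```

View pics/a.png

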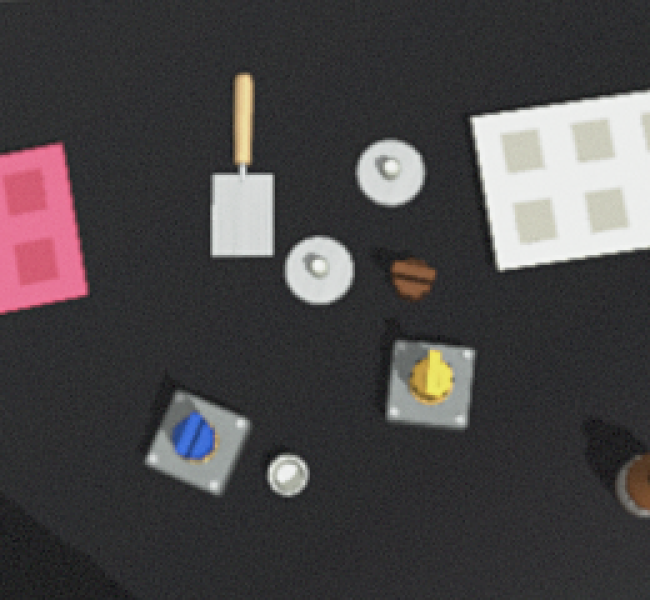

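View pics/b.png

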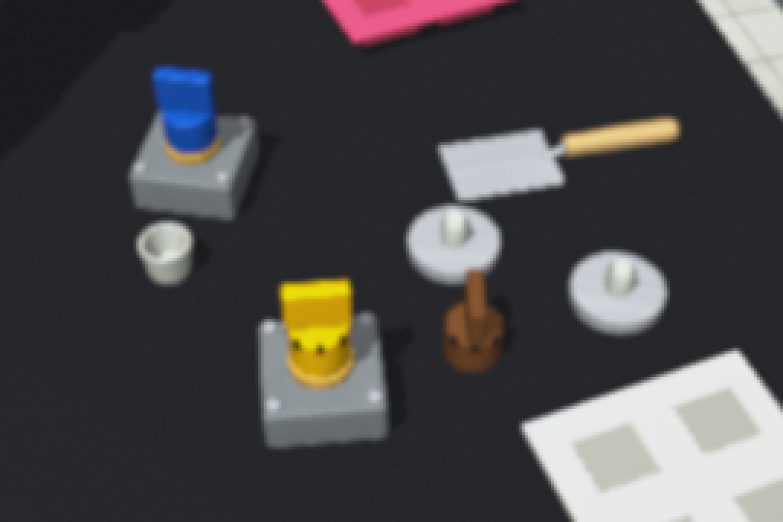

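The top picture, in full-frame pixels, shows the yellow cap at (353,271) on its block at (352,274). The blue air cap is at (258,295) and the brown look-alike at (345,232), both to be left alone. There are two keepers, A at (308,227) and B at (336,189). A has the larger y (about 0 against −0.09), so it is farthest to the robot's left and is the one meant. These enlarged crops confirm it.

```bash
cat >> h.py <<'E'
def totool(target):
    s=robot.sense(); w,x,y,z=s["ee_rot"]; R=Ro.from_quat([x,y,z,w]).as_matrix()
    return R.T@(np.array(target)-s["tcp_pos"]),R
E
python3 - <<'E'
from h import *
p=robot.camera("top"); q=robot.camera("side")
T=lambda a,b:(180+a/2.5,120+b/2.5)
S=lambda a,b:(180+a/2.9,160+b/2.9)
blk=atz(p,*T(431.5,384),.038); print("block",blk, "side",atz(q,*S(323,370),.038))
print("corners",[np.round(atz(p,*T(*c),.038),3) for c in((396,340),(475,347),(467,428),(388,420))])
print("bar top ends side",[np.round(atz(q,*S(*c),.115),3) for c in((280,283),(352,279))])
print("bar top ends top",[np.round(atz(p,*T(*c),.115),3) for c in((434,350),(434,397))])
print("keeperA disc",atz(p,*T(319.5,270),.012),atz(q,*S(454,239),.012),"stub top",atz(p,*T(319.5,264),.036),atz(q,*S(454,214),.036))
d,R=totool([.505,-.118,.20]); print(d,R)
E
```

```text
block [ 0.51287082 -0.11954315  0.038     ] side [ 0.51405086 -0.12321781  0.038     ]
corners [array([ 0.56 , -0.085,  0.038]), array([ 0.55 , -0.166,  0.038]), array([ 0.466, -0.154,  0.038]), array([ 0.477, -0.073,  0.038])]
bar top ends side [array([ 0.493, -0.106,  0.115]), array([ 0.539, -0.114,  0.115])]
bar top ends top [array([ 0.536, -0.12 ,  0.115]), array([ 0.489, -0.118,  0.115])]
keeperA disc [ 0.64327398 -0.00665922  0.012     ] [ 0.64374565 -0.00515735  0.012     ] stub top [ 0.64447933 -0.00753484  0.036     ] [ 0.64410625 -0.00142186  0.036     ]
[-0.51810895 -0.6030715   0.00552311] [[-9.63300875e-01  2.68423960e-01  3.72174215e-05]
 [ 2.68423955e-01  9.63300871e-01 -1.15008725e-04]
 [-6.67226719e-05 -1.00797958e-04 -9.99999993e-01]]
```

Request:
step_arm([
  {"linear":[-0.31,-0.175,-0.045],"rot":[0,0,0]},
  {"linear":[-0.31,-0.175,-0.045],"rot":[0,0,0]},
  {"linear":[-0.31,-0.175,-0.045],"rot":[0,0,0]},
  {"linear":[-0.31,-0.175,-0.045],"rot":[0,0,0]},
  {"linear":[-0.31,-0.175,-0.045],"rot":[0,0,0]},
  {"linear":[-0.526,-0.603,-0.045],"rot":[0,0,-0.18]},
  {"linear":[-0.526,-0.603,-0.045],"rot":[0,0,-0.18]},
  {"linear":[-0.526,-0.603,-0.045],"rot":[0,0,-0.18]},
  {"linear":[-0.526,-0.603,-0.045],"rot":[0,0,-0.18]},
  {"linear":[-0.526,-0.603,-0.045],"rot":[0,0,-0.18]},
])

```text
t: 1.6
tcp_pos: [0.4166, 0.1887, 0.2431]
ee_rot: [0.0, 0.046, 0.999, 0.0]
force: [1.1, 0.2, 0.5]
opening: 1.001
gripper_force: 0.0
```

Run:
```python
from h import *
d,R=totool([.513,-.12,.25]); s=robot.sense();print(np.round(s["tcp_pos"],3),np.round(s["q"],2),d,R[:,0])
```

```text
[0.417 0.189 0.243] [-0.72  0.07  0.24  1.97 -0.02  1.1   1.01] [-0.12428035 -0.29855403 -0.00703942] [-9.95792023e-01  9.16405297e-02 -5.10961470e-04]
```

Request:
step_arm([
  {"linear":[-0.124,-0.3,-0.007],"rot":[0,0,0]},
  {"linear":[-0.124,-0.3,-0.007],"rot":[0,0,0]},
  {"linear":[-0.124,-0.3,-0.007],"rot":[0,0,0]},
  {"linear":[-0.124,-0.3,-0.007],"rot":[0,0,0]},
  {"linear":[-0.124,-0.3,-0.007],"rot":[0,0,0]},
  {"linear":[-0.124,-0.3,-0.007],"rot":[0,0,0]},
  {"linear":[-0.124,-0.3,-0.007],"rot":[0,0,0]},
  {"linear":[-0.124,-0.3,-0.007],"rot":[0,0,0]},
  {"linear":[-0.124,-0.3,-0.007],"rot":[0,0,0]},
  {"linear":[-0.124,-0.3,-0.007],"rot":[0,0,0]},
])

```text
t: 2.6
tcp_pos: [0.5122, -0.1184, 0.2497]
ee_rot: [-0.0, 0.045, 0.999, 0.0]
force: [0.1, 0.1, -0.3]
opening: 1.003
gripper_force: 0.0
```

Run:
```python
from h import *
d,R=totool([.513,-.12,.25]); s=robot.sense();print(np.round(s["tcp_pos"],3),np.round(s["q"],2),d,R[:,0])
p=robot.camera("wrist"); cv2.imwrite("pics/w1.png",p["pixels"])
for m in robot.masks_of("cap",p)[:3]: print(m["confidence"],m["rect"])
np.save("w1.npy",p,allow_pickle=True)
```

```text
[ 0.512 -0.118  0.25 ] [-0.29  0.22  0.53  1.82 -0.12  1.14  1.76] [-0.00090151 -0.00155038 -0.00028599] [-9.95905025e-01  9.04055374e-02  1.38358241e-04]
0.81 [297.4, 199.2, 344.0, 255.3]
0.79 [321.0, 283.2, 362.4, 323.3]
```

View pics/w1.png

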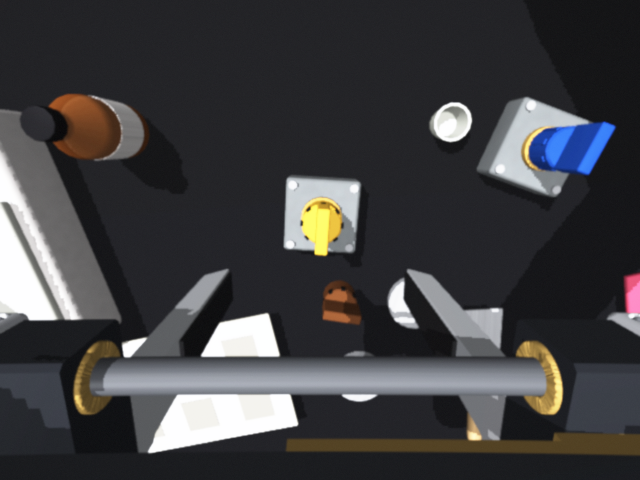

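The wrist picture shows the yellow cap at (322,223), its bar running from about (322,205) to (321,255). The brown look-alike is at (341,302) and the blue cap at (570,150).

Run:
```python
from h import *
p=np.load("w1.npy",allow_pickle=True).item()
im=p["pixels"]; c=im[165:265,270:375]; cv2.imwrite("pics/w1c.png",cv2.resize(c,None,fx=6,fy=6,interpolation=2))
print(np.array(p["R"]).round(3))
k=[(288,179),(360,180),(355,253),(284,250)]
print([atz(p,*x,.038).round(4) for x in k])
```

```text
[[ 0.089  0.996  0.001]
 [ 0.964 -0.087  0.252]
 [ 0.251 -0.021 -0.968]]
[array([ 0.4696, -0.1467,  0.038 ]), array([ 0.4778, -0.0677,  0.038 ]), array([ 0.5613, -0.0784,  0.038 ]), array([ 0.5503, -0.1604,  0.038 ])]
```

View pics/w1c.png

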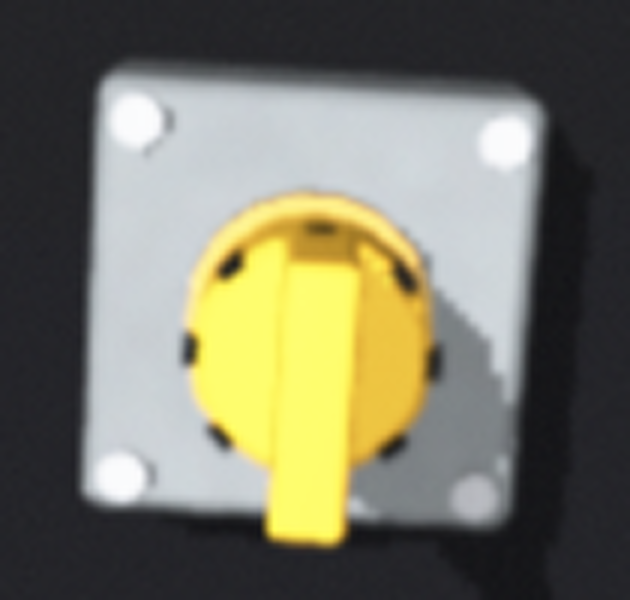

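Run:
```python
from h import *
p=np.load("w1.npy",allow_pickle=True).item()
f=lambda a,b,z:atz(p,270+(a+.5)/6-.5,165+(b+.5)/6-.5,z)
h=np.array([f(a,b,.038) for a,b in((136,121),(505,142),(475,497),(121,476))]); print(h.round(4),h.mean(0))
e=np.array([f(a,b,.115) for a,b in((288,262),(358,264),(346,543),(267,540))]); print(e.round(4),e.mean(0))
v=(e[2]+e[3]-e[0]-e[1]); print("yaw deg",np.degrees(np.arctan2(v[1],v[0])),np.linalg.norm(v)/2)
d,R=totool([*((e.mean(0)[:2]+h.mean(0)[:2])/2),.083]); print(d,"tool yaw",np.degrees(np.arctan2(R[1,0],R[0,0])))
```

```text
[[ 0.4763 -0.1427  0.038 ]
 [ 0.4862 -0.0751  0.038 ]
 [ 0.5539 -0.0852  0.038 ]
 [ 0.5436 -0.1529  0.038 ]] [ 0.51499548 -0.11399687  0.038     ]
[[ 0.4919 -0.1161  0.115 ]
 [ 0.4932 -0.1056  0.115 ]
 [ 0.5369 -0.111   0.115 ]
 [ 0.5353 -0.1232  0.115 ]] [ 0.51430562 -0.11398075  0.115     ]
yaw deg -8.238371605035312 0.043963761944821995
[-0.00191777  0.00449631  0.16684798] tool yaw 174.8314620009362
```

Request:
step_arm([
  {"linear":[-0.002,0.0045,0.05],"rot":[0,0,0.053]},
  {"linear":[-0.002,0.0045,0.09],"rot":[0,0,0.053]},
  {"linear":[-0.002,0.0045,0.12],"rot":[0,0,0.053]},
  {"linear":[-0.002,0.0045,0.14],"rot":[0,0,0.053]},
  {"linear":[-0.002,0.0045,0.155],"rot":[0,0,0.053]},
  {"linear":[-0.002,0.0045,0.165],"rot":[0,0,0.053]},
  {"linear":[-0.002,0.0045,0.165],"rot":[0,0,0.053]},
  {"linear":[-0.002,0.0045,0.165],"rot":[0,0,0.053]},
], gripper=0.5)

```text
t: 3.5
tcp_pos: [0.515, -0.1149, 0.0853]
ee_rot: [0.0, 0.072, 0.997, -0.0]
force: [-0.4, 0.8, 0.6]
opening: 0.501
gripper_force: 0.0
```

```bash
cat > st.py <<'E'
from h import *
s=robot.sense(); w,x,y,z=s["ee_rot"]; R=Ro.from_quat([x,y,z,w]).as_matrix()
print("t",s["t"].round(2),"tcp",s["tcp_pos"].round(4),"yaw",np.arctan2(R[1,0],R[0,0]).round(4),"Ftool",(R.T@s["force"]).round(2),"Mtool",(R.T@s["ft_torque"]).round(3),"open",s["opening"].round(3),s["gripper_force"].round(1),"q",s["q"].round(2),"tilt",R[:2,2].round(4))
E
python3 st.py
```

```text
Traceback (most recent call last):
  File "st.py", line 3, in <module>
    print("t",s["t"].round(2),"tcp",s["tcp_pos"].round(4),"yaw",np.arctan2(R[1,0],R[0,0]).round(4),"Ftool",(R.T@s["force"]).round(2),"Mtool",(R.T@s["ft_torque"]).round(3),"open",s["opening"].round(3),s["gripper_force"].round(1),"q",s["q"].round(2),"tilt",R[:2,2].round(4))
              ^^^^^^^^^^^^
AttributeError: 'float' object has no attribute 'round'
```

Request:
step_arm([
  {"linear":[0,0,0],"rot":[0,0,0]},
  {"linear":[0,0,0],"rot":[0,0,0]},
  {"linear":[0,0,0],"rot":[0,0,0]},
  {"linear":[0,0,0],"rot":[0,0,0]},
  {"linear":[0,0,0],"rot":[0,0,0]},
  {"linear":[0,0,0],"rot":[0,0,0]},
  {"linear":[0,0,0],"rot":[0,0,0]},
  {"linear":[0,0,0],"rot":[0,0,0]},
], gripper=0, squeeze=15)

```text
t: 4.3
tcp_pos: [0.5149, -0.1147, 0.0848]
ee_rot: [0.0, 0.072, 0.997, 0.0]
force: [0.6, 5.4, 2.6]
opening: 0.125
gripper_force: 15.0
```

```bash
sed -i 's/s\["t"\].round(2)/round(s["t"],2)/; s/s\["opening"\].round(3),s\["gripper_force"\].round(1)/round(float(s["opening"]),3),round(float(s["gripper_force"]),1)/' st.py; python3 st.py
```

```text
t 4.3 tcp [ 0.5149 -0.1147  0.0848] yaw 2.9971 Ftool [ 0.24  5.46 -2.65] Mtool [-1.316  0.16  -0.014] open 0.125 15.0 q [-0.22  0.44  0.47  1.97 -0.27  0.8   1.83] tilt [0.0001 0.0003]
```

Request:
step_arm([
  {"linear":[0,0.0008,0],"rot":[0,0,0]},
  {"linear":[0,0.0008,0],"rot":[0,0,0]},
  {"linear":[0,0.0008,0],"rot":[0,0,0]},
], squeeze=50)

```text
t: 4.6
tcp_pos: [0.5149, -0.1146, 0.0848]
ee_rot: [0.0, 0.072, 0.997, -0.0]
force: [0.3, -0.4, 3.8]
opening: 0.124
gripper_force: 50.0
```

```bash
python3 st.py
```

```text
t 4.6 tcp [ 0.5149 -0.1146  0.0848] yaw 2.9965 Ftool [-0.31 -0.34 -3.8 ] Mtool [-0.043  0.073  0.008] open 0.124 50.0 q [-0.23  0.44  0.47  1.97 -0.27  0.8   1.83] tilt [ 0.0002 -0.0004]
```

Request:
step_arm([
  {"linear":[0,0,-0.0001],"rot":[0,0,0.05]},
  {"linear":[0,0,-0.0003],"rot":[0,0,0.1]},
  {"linear":[0,0,-0.0004],"rot":[0,0,0.15]},
  {"linear":[0,0,-0.0005],"rot":[0,0,0.2]},
  {"linear":[0,0,-0.0006],"rot":[0,0,0.25]},
  {"linear":[0,0,-0.0008],"rot":[0,0,0.3]},
  {"linear":[0,0,-0.0008],"rot":[0,0,0.3]},
])

```text
t: 5.3
tcp_pos: [0.5148, -0.1146, 0.0856]
ee_rot: [0.0, 0.221, 0.975, -0.0]
force: [-0.1, -0.1, 3.1]
opening: 0.125
gripper_force: 50.0
```

```bash
python3 st.py
```

```text
t 5.3 tcp [ 0.5148 -0.1146  0.0856] yaw 2.6957 Ftool [ 0.04 -0.11 -3.05] Mtool [0.148 0.025 0.007] open 0.125 50.0 q [-0.28  0.45  0.55  1.97 -0.32  0.8   1.57] tilt [-0.0001 -0.0005]
```

Request:
step_arm([
  {"linear":[0,0,-0.0001],"rot":[0,0,0.05]},
  {"linear":[0,0,-0.0003],"rot":[0,0,0.1]},
  {"linear":[0,0,-0.0004],"rot":[0,0,0.15]},
  {"linear":[0,0,-0.0005],"rot":[0,0,0.19]},
  {"linear":[0,0,-0.0005],"rot":[0,0,0.19]},
])

```text
t: 5.8
tcp_pos: [0.5147, -0.1145, 0.086]
ee_rot: [-0.0, 0.312, 0.95, -0.0]
force: [-0.5, -0.1, 2.4]
opening: 0.124
gripper_force: 50.0
```

```bash
python3 st.py
```

```text
t 5.8 tcp [ 0.5147 -0.1145  0.086 ] yaw 2.5074 Ftool [ 0.32 -0.4  -2.41] Mtool [0.276 0.1   0.005] open 0.124 50.0 q [-0.32  0.46  0.59  1.97 -0.35  0.81  1.41] tilt [-0.0002 -0.0003]
```

Request:
step_arm([
  {"linear":[0,0,-0.0001],"rot":[0,0,0.03]},
  {"linear":[0,0,-0.0001],"rot":[0,0,0.04]},
])

```text
t: 6.0
tcp_pos: [0.5148, -0.1145, 0.0861]
ee_rot: [-0.0, 0.331, 0.943, -0.0]
force: [-2.1, -0.4, 2.4]
opening: 0.121
gripper_force: 50.0
```

```bash
python3 st.py
```

```text
t 6.0 tcp [ 0.5148 -0.1145  0.0861] yaw 2.466 Ftool [ 1.41 -1.61 -2.39] Mtool [ 0.325  0.16  -0.137] open 0.121 50.0 q [-0.33  0.46  0.6   1.97 -0.35  0.81  1.37] tilt [-0.0001 -0.0002]
```

Request:
step_arm([
  {"linear":[0,0,0],"rot":[0,0,0]},
  {"linear":[0,0,0],"rot":[0,0,0]},
])

```text
t: 6.2
tcp_pos: [0.5148, -0.1145, 0.0861]
ee_rot: [-0.0, 0.331, 0.944, -0.0]
force: [-1.7, -0.6, 2.6]
opening: 0.126
gripper_force: 50.0
```

```bash
python3 st.py
```

```text
t 6.2 tcp [ 0.5148 -0.1145  0.0861] yaw 2.4673 Ftool [ 0.96 -1.54 -2.59] Mtool [ 0.519  0.14  -0.052] open 0.126 50.0 q [-0.32  0.46  0.6   1.97 -0.35  0.81  1.37] tilt [-0.0001 -0.0002]
```

Request:
step_arm([
  {"linear":[0,0,-0.0001],"rot":[0,0,0.03]},
])

```text
t: 6.3
tcp_pos: [0.5148, -0.1144, 0.0863]
ee_rot: [-0.0, 0.345, 0.938, -0.0]
force: [-1.6, 0.0, 2.6]
opening: 0.122
gripper_force: 50.0
```

```bash
python3 st.py
```

```text
t 6.3 tcp [ 0.5148 -0.1144  0.0863] yaw 2.4363 Ftool [ 1.25 -1.06 -2.56] Mtool [ 0.439  0.139 -0.157] open 0.122 50.0 q [-0.33  0.46  0.61  1.97 -0.36  0.81  1.35] tilt [-0.0001 -0.    ]
```

Request:
step_arm([
  {"linear":[0,0,-0.0001],"rot":[0,0,0.03]},
])

```text
t: 6.4
tcp_pos: [0.5148, -0.1144, 0.0864]
ee_rot: [0.0, 0.36, 0.933, -0.0]
force: [-1.5, -0.1, 3.4]
opening: 0.126
gripper_force: 50.0
```

```bash
python3 st.py
```

```text
t 6.4 tcp [ 0.5148 -0.1144  0.0864] yaw 2.4041 Ftool [ 1.04 -1.1  -3.4 ] Mtool [ 0.483  0.221 -0.055] open 0.126 50.0 q [-0.34  0.46  0.62  1.97 -0.36  0.81  1.32] tilt [ 0.     -0.0001]
```

Request:
step_arm([
  {"linear":[0,0,-0.0001],"rot":[0,0,0.03]},
])

```text
t: 6.5
tcp_pos: [0.5148, -0.1144, 0.0865]
ee_rot: [0.0, 0.374, 0.927, -0.0]
force: [-2.4, 0.0, 5.9]
opening: 0.124
gripper_force: 50.0
```

```bash
python3 st.py
```

```text
t 6.5 tcp [ 0.5148 -0.1144  0.0865] yaw 2.374 Ftool [ 1.72 -1.65 -5.92] Mtool [ 0.503  0.246 -0.093] open 0.124 50.0 q [-0.34  0.46  0.63  1.97 -0.37  0.82  1.29] tilt [ 0.     -0.0001]
```

Request:
step_arm([
  {"linear":[0,0,-0.0001],"rot":[0,0,0.03]},
])

```text
t: 6.6
tcp_pos: [0.515, -0.1144, 0.0867]
ee_rot: [0.0, 0.388, 0.922, 0.0]
force: [-3.1, 0.8, 11.2]
opening: 0.125
gripper_force: 50.0
```

```bash
python3 st.py
```

```text
t 6.6 tcp [ 0.515  -0.1144  0.0867] yaw 2.3441 Ftool [  2.74  -1.71 -11.24] Mtool [ 0.644  0.511 -0.051] open 0.125 50.0 q [-0.35  0.47  0.63  1.97 -0.37  0.82  1.27] tilt [ 0.0002 -0.    ]
```

Request:
step_arm([
  {"linear":[0,0,-0.0001],"rot":[0,0,0.03]},
])

```text
t: 6.7
tcp_pos: [0.5151, -0.1144, 0.087]
ee_rot: [0.0, 0.402, 0.916, 0.0]
force: [-3.2, -0.1, 11.4]
opening: 0.124
gripper_force: 50.0
```

```bash
python3 st.py
```

```text
t 6.7 tcp [ 0.5151 -0.1144  0.087 ] yaw 2.314 Ftool [  2.09  -2.44 -11.38] Mtool [ 0.617  0.604 -0.056] open 0.124 50.0 q [-0.35  0.47  0.64  1.97 -0.38  0.82  1.24] tilt [0.0004 0.    ]
```

Request:
step_arm([
  {"linear":[0,0,-0.0001],"rot":[0,0,0.02]},
])

```text
t: 6.8
tcp_pos: [0.5151, -0.1144, 0.0871]
ee_rot: [0.0, 0.411, 0.912, 0.0]
force: [-3.1, 0.4, 9.8]
opening: 0.128
gripper_force: 50.0
```

```bash
python3 st.py
```

```text
t 6.8 tcp [ 0.5151 -0.1144  0.0871] yaw 2.2941 Ftool [ 2.36 -1.99 -9.85] Mtool [ 0.644  0.499 -0.063] open 0.128 50.0 q [-0.36  0.47  0.65  1.97 -0.38  0.82  1.22] tilt [0.0005 0.    ]
```

Request:
step_arm([
  {"linear":[0,0,-0.0001],"rot":[0,0,0.02]},
])

```text
t: 6.9
tcp_pos: [0.5151, -0.1144, 0.0872]
ee_rot: [0.0, 0.42, 0.907, 0.0]
force: [-1.8, -0.8, 6.8]
opening: 0.127
gripper_force: 50.0
```

```bash
python3 st.py
```

```text
t 6.9 tcp [ 0.5151 -0.1144  0.0872] yaw 2.2745 Ftool [ 0.51 -1.87 -6.77] Mtool [ 0.57   0.3   -0.199] open 0.127 50.0 q [-0.36  0.47  0.65  1.97 -0.38  0.82  1.21] tilt [ 0.0005 -0.0001]
```

Request:
step_arm([
  {"linear":[0,0,-0.0001],"rot":[0,0,0.02]},
])

```text
t: 7.0
tcp_pos: [0.5151, -0.1144, 0.0872]
ee_rot: [0.0, 0.429, 0.903, 0.0]
force: [-1.9, -1.2, 5.2]
opening: 0.126
gripper_force: 50.0
```

```bash
python3 st.py
```

```text
t 7.0 tcp [ 0.5151 -0.1144  0.0872] yaw 2.2547 Ftool [ 0.27 -2.17 -5.16] Mtool [ 0.484  0.151 -0.209] open 0.126 50.0 q [-0.37  0.47  0.66  1.97 -0.39  0.82  1.19] tilt [ 0.0004 -0.0001]
```

Request:
step_arm([
  {"linear":[0,0,-0.0001],"rot":[0,0,0.02]},
])

```text
t: 7.1
tcp_pos: [0.515, -0.1143, 0.0872]
ee_rot: [0.0, 0.438, 0.899, -0.0]
force: [-0.8, -0.7, 4.0]
opening: 0.125
gripper_force: 50.1
```

```bash
python3 st.py
```

```text
t 7.1 tcp [ 0.515  -0.1143  0.0872] yaw 2.2349 Ftool [-0.1  -1.09 -4.02] Mtool [ 0.393  0.025 -0.343] open 0.125 50.1 q [-0.37  0.47  0.66  1.97 -0.39  0.82  1.17] tilt [ 0.0004 -0.0002]
```

Request:
step_arm([
  {"linear":[0,0,0],"rot":[0,0,0]},
  {"linear":[0,0,0],"rot":[0,0,0]},
])

```text
t: 7.3
tcp_pos: [0.515, -0.1143, 0.0872]
ee_rot: [0.0, 0.437, 0.899, -0.0]
force: [-1.0, -0.1, 5.2]
opening: 0.123
gripper_force: 50.0
```

```bash
python3 st.py
```

```text
t 7.3 tcp [ 0.515  -0.1143  0.0872] yaw 2.2366 Ftool [ 0.55 -0.89 -5.16] Mtool [ 0.452 -0.028 -0.298] open 0.123 50.0 q [-0.37  0.47  0.66  1.97 -0.39  0.82  1.17] tilt [ 0.0003 -0.0002]
```

Request:
step_arm([
  {"linear":[0,0,-0.0001],"rot":[0,0,0.02]},
])

```text
t: 7.4
tcp_pos: [0.5149, -0.1143, 0.0872]
ee_rot: [0.0, 0.446, 0.895, -0.0]
force: [-0.4, -0.6, 2.4]
opening: 0.125
gripper_force: 50.1
```

```bash
python3 st.py
```

```text
t 7.4 tcp [ 0.5149 -0.1143  0.0872] yaw 2.2163 Ftool [-0.24 -0.64 -2.38] Mtool [ 0.218 -0.139 -0.485] open 0.125 50.1 q [-0.37  0.47  0.66  1.98 -0.39  0.82  1.16] tilt [ 0.0002 -0.0002]
```

Request:
step_arm([
  {"linear":[0,0,0],"rot":[0,0,-0.03]},
  {"linear":[0,0,-0.001],"rot":[0,0,-0.03]},
  {"linear":[0,0,-0.002],"rot":[0,0,-0.03]},
  {"linear":[0,0,-0.002],"rot":[0,0,-0.03]},
])

```text
t: 7.8
tcp_pos: [0.515, -0.1143, 0.0894]
ee_rot: [0.0, 0.433, 0.902, 0.0]
force: [-0.1, 0.4, 6.1]
opening: 0.127
gripper_force: 50.0
```

```bash
python3 st.py
```

```text
t 7.8 tcp [ 0.515  -0.1143  0.0894] yaw 2.2467 Ftool [ 0.42  0.18 -6.13] Mtool [ 0.159  0.025 -0.125] open 0.127 50.0 q [-0.37  0.47  0.66  1.97 -0.39  0.83  1.18] tilt [ 0.0003 -0.    ]
```

Request:
step_arm([
  {"linear":[0,0,-0.002],"rot":[0,0,0]},
  {"linear":[0,0,-0.004],"rot":[0,0,0]},
  {"linear":[0,0,-0.006],"rot":[0,0,0]},
])

```text
t: 8.1
tcp_pos: [0.5147, -0.1143, 0.0949]
ee_rot: [-0.0, 0.433, 0.902, -0.0]
force: [3.7, -1.6, -10.1]
opening: 0.123
gripper_force: 50.0
```

```bash
python3 st.py
```

```text
t 8.1 tcp [ 0.5147 -0.1143  0.0949] yaw 2.2468 Ftool [-3.56  1.92 10.07] Mtool [-0.619 -0.965 -0.155] open 0.123 50.0 q [-0.37  0.46  0.67  1.97 -0.38  0.84  1.17] tilt [-0.0003 -0.0003]
```

Request:
step_arm([
  {"linear":[0,0,0],"rot":[0,0,0]},
  {"linear":[0,0,0],"rot":[0,0,0]},
])

```text
t: 8.3
tcp_pos: [0.5149, -0.1143, 0.0953]
ee_rot: [0.0, 0.433, 0.902, 0.0]
force: [1.0, -0.1, 1.0]
opening: 0.124
gripper_force: 50.0
```

```bash
python3 st.py
python3 - <<'E'
from h import *
p=robot.camera("side"); cv2.imwrite("pics/s2.png",cv2.resize(p["pixels"][215:330,230:390],None,fx=5,fy=5,interpolation=2))
E
```

```text
t 8.3 tcp [ 0.5149 -0.1143  0.0953] yaw 2.2467 Ftool [-0.72  0.76 -1.  ] Mtool [-0.107 -0.2   -0.133] open 0.124 50.0 q [-0.37  0.46  0.67  1.97 -0.38  0.84  1.17] tilt [0.0002 0.0001]
```

View pics/s2.png

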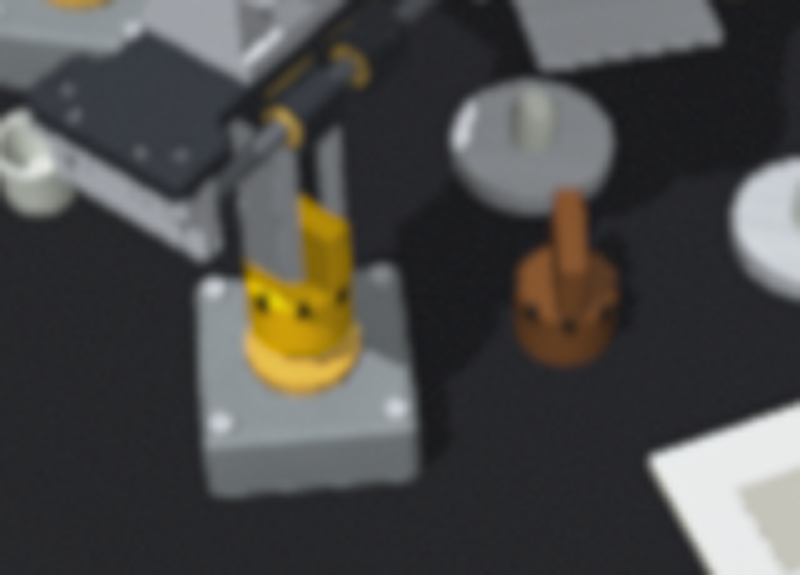

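The picture shows the cap in the fingers, its rim raised clear of the collar at about (300,360) in the crop. The force has settled to near zero, so the cap is free.

Request:
step_arm([
  {"linear":[0,0,-0.003],"rot":[0,0,0]},
  {"linear":[0,0,-0.007],"rot":[0,0,0]},
  {"linear":[0,0,-0.012],"rot":[0,0,0]},
  {"linear":[0,0,-0.018],"rot":[0,0,0]},
  {"linear":[0,0,-0.024],"rot":[0,0,0]},
  {"linear":[0,0,-0.03],"rot":[0,0,0]},
  {"linear":[0,0,-0.038],"rot":[0,0,0]},
  {"linear":[0,0,-0.055],"rot":[0,0,0]},
  {"linear":[0,0,-0.08],"rot":[0,0,0]},
  {"linear":[0,0,-0.1],"rot":[0,0,0]},
])

```text
t: 9.35
tcp_pos: [0.5148, -0.1145, 0.1967]
ee_rot: [0.0, 0.433, 0.902, -0.0]
force: [0.5, -0.3, -1.4]
opening: 0.123
gripper_force: 50.0
```

```bash
python3 st.py
python3 - <<'E'
from h import *
d,R=totool([.644,-.006,.20]); print(d)
E
```

```text
t 9.35 tcp [ 0.5148 -0.1145  0.1967] yaw 2.2465 Ftool [-0.6   0.21  1.43] Mtool [ 0.019 -0.03   0.003] open 0.123 50.0 q [-0.46  0.31  0.75  1.89 -0.25  1.04  1.07] tilt [ 0.0004 -0.0002]
[ 0.0039142   0.16866235 -0.00326116]
```

Request:
step_arm([
  {"linear":[-0.07,0.169,-0.003],"rot":[0,0,0]},
  {"linear":[-0.07,0.169,-0.003],"rot":[0,0,0]},
  {"linear":[-0.07,0.169,-0.003],"rot":[0,0,0]},
  {"linear":[-0.07,0.169,-0.003],"rot":[0,0,0]},
  {"linear":[-0.07,0.169,-0.003],"rot":[0,0,0]},
  {"linear":[-0.07,0.169,-0.003],"rot":[0,0,0]},
  {"linear":[-0.07,0.169,-0.003],"rot":[0,0,0]},
])

```text
t: 10.05
tcp_pos: [0.6897, -0.0639, 0.1985]
ee_rot: [-0.0, 0.433, 0.901, -0.0]
force: [-0.5, -0.6, -1.9]
opening: 0.122
gripper_force: 50.0
```

```bash
python3 st.py
python3 - <<'E'
from h import *
p=robot.camera("wrist"); np.save("w2.npy",p,allow_pickle=True)
print(proj(p,[[.644,-.006,.012],[.644,-.006,.036]]))
for m in robot.masks_of("keeper_seat",p)[:3]: print(m["confidence"],m["rect"])
cv2.imwrite("pics/w2.png",p["pixels"])
E
```

```text
t 10.05 tcp [ 0.6897 -0.0639  0.1985] yaw 2.2458 Ftool [-0.19 -0.75  1.89] Mtool [ 0.018 -0.014  0.01 ] open 0.122 50.0 q [-0.38  0.63  0.66  1.45 -0.4   1.2   1.01] tilt [-0.0002 -0.0003]
[[318.13538592 147.33633109]
 [318.17571394 147.31528411]]
0.85 [284.8, 107.6, 358.3, 182.3]
0.83 [335.3, 230.0, 383.2, 295.0]
```

View pics/w2.png

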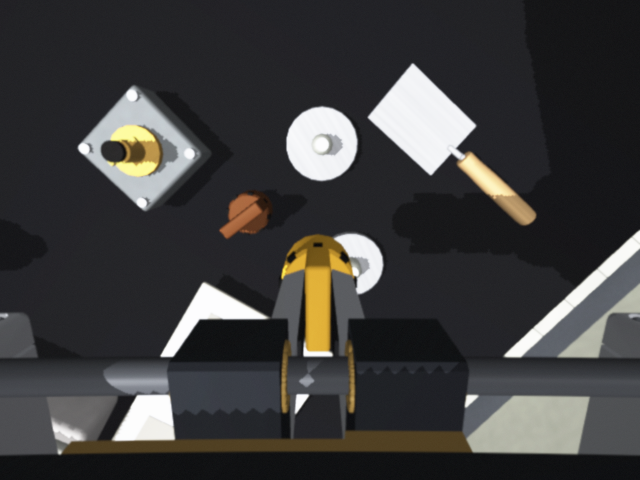

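The picture shows the meant keeper at (322,144), next to the spatula. The uncovered fuel outlet is at (145,150), keeper B is at (357,264) behind the held cap, and the cap is upright in the fingers.

Run:
```python
from h import *
p=np.load("w2.npy",allow_pickle=True).item(); g=cv2.cvtColor(p["pixels"],cv2.COLOR_BGR2GRAY)
c=g[95:195,272:366]; _,b=cv2.threshold(c,90,255,0)
n,l,st,ce=cv2.connectedComponentsWithStats(b); i=1+st[1:,4].argmax()
cs,_=cv2.findContours((l==i).astype('u1'),cv2.RETR_EXTERNAL,2); (x,y),ax,_=cv2.fitEllipse(max(cs,key=len)); print("disc",x+272,y+95,ax)
D=atz(p,x+272,y+95,.012); print(D, np.linalg.norm(atz(p,x+272+ax[0]/2,y+95,.012)-D)*2)
cv2.imwrite("pics/w2c.png",cv2.resize(p["pixels"][95:195,272:366],None,fx=6,fy=6,interpolation=2))
print(totool([D[0],D[1],.09])[0])
```

```text
disc 321.26531982421875 143.3137969970703 (71.23128509521484, 74.02629852294922)
[ 0.6440129  -0.00099316  0.012     ] 0.07154446687623725
[0.07756533 0.00332721 0.1087929 ]
```

View pics/w2c.png

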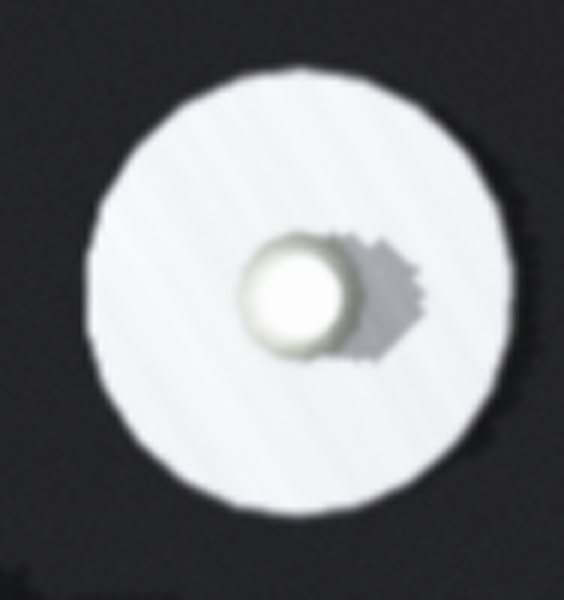

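Run:
```python
from h import *
p=np.load("w2.npy",allow_pickle=True).item()
D=atz(p,321.2,144.1,.036); print(D, totool([D[0],D[1],.078])[0])
# held cap check: skirt top edge expected at TCP z-4mm ; project TCP axis points
s=robot.sense(); t=np.array(s["tcp_pos"]); print(proj(p,[t+[0,0,.03],t+[0,0,-.004]]))
```

```text
[ 0.64439231 -0.00195243  0.036     ] [0.07658047 0.0030183  0.12079285]
[[318.15540031 311.99399604]
 [318.05484565 284.13698637]]
```

Request:
step_arm([
  {"linear":[0.04,0.003,0],"rot":[0,0,0]},
  {"linear":[0.077,0.003,0.01],"rot":[0,0,0]},
  {"linear":[0.077,0.003,0.04],"rot":[0,0,0]},
  {"linear":[0.077,0.003,0.07],"rot":[0,0,0]},
  {"linear":[0.077,0.003,0.095],"rot":[0,0,0]},
  {"linear":[0.077,0.003,0.11],"rot":[0,0,0]},
  {"linear":[0.077,0.003,0.12],"rot":[0,0,0]},
  {"linear":[0.077,0.003,0.12],"rot":[0,0,0]},
  {"linear":[0.077,0.003,0.12],"rot":[0,0,0]},
])

```text
t: 11.05
tcp_pos: [0.6451, -0.0015, 0.0791]
ee_rot: [0.001, 0.433, 0.902, 0.0]
force: [0.7, -0.1, -0.9]
opening: 0.126
gripper_force: 50.0
```

```bash
python3 st.py
python3 - <<'E'
from h import *
p=robot.camera("side"); cv2.imwrite("pics/s3.png",cv2.resize(p["pixels"][195:285,280:400],None,fx=6,fy=6,interpolation=2))
E
```

```text
t 11.05 tcp [ 0.6451 -0.0015  0.0791] yaw 2.2466 Ftool [-0.51  0.47  0.92] Mtool [ 0.08  -0.062  0.006] open 0.126 50.0 q [-0.47  0.67  0.61  1.68 -0.45  0.94  0.98] tilt [ 0.0011 -0.    ]
```

View pics/s3.png

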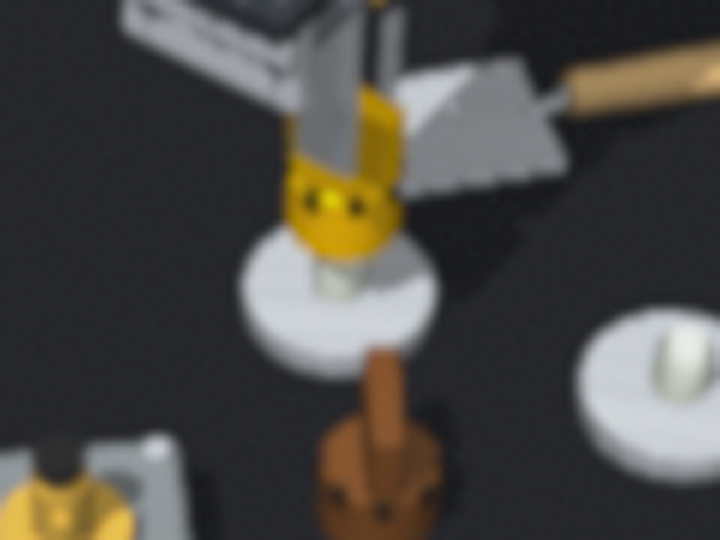

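Run:
```python
from h import *
p=robot.camera("side")
q=proj(p,[[.6451,-.0015,.060],[.6443,-.0015,.024],[.6443,-.0015,.012]]); print((q-[280,195]+.5)*6)
```

```text
[[346.98231436 189.21306529]
 [341.89303333 258.29691423]
 [340.93020881 280.39430221]]
```

The picture shows the cap right over the stub, with its skirt centre at column 344 and the stub at 338. About 5 px of that gap is expected from perspective plus a 0.8 mm offset, so I trim x slightly and descend.

Request:
step_arm([
  {"linear":[0.0004,-0.0005,0],"rot":[0,0,0]},
  {"linear":[0.0004,-0.0005,0.004],"rot":[0,0,0]},
  {"linear":[0.0004,-0.0005,0.007],"rot":[0,0,0]},
  {"linear":[0.0004,-0.0005,0.009],"rot":[0,0,0]},
  {"linear":[0.0004,-0.0005,0.011],"rot":[0,0,0]},
  {"linear":[0.0004,-0.0005,0.011],"rot":[0,0,0]},
])

```text
t: 11.75
tcp_pos: [0.6439, -0.0013, 0.0668]
ee_rot: [-0.0, 0.433, 0.902, -0.0]
force: [0.3, 0.2, -1.6]
opening: 0.124
gripper_force: 50.0
```

```bash
python3 st.py
```

```text
t 11.75 tcp [ 0.6439 -0.0013  0.0668] yaw 2.2468 Ftool [-0.06  0.33  1.57] Mtool [ 0.026  0.013 -0.045] open 0.124 50.0 q [-0.47  0.68  0.6   1.68 -0.46  0.92  0.99] tilt [-0.0004 -0.0002]
```

Request:
step_arm([
  {"linear":[0,0,0.001],"rot":[0,0,0]},
  {"linear":[0,0,0.002],"rot":[0,0,0]},
  {"linear":[0,0,0.003],"rot":[0,0,0]},
])

```text
t: 12.05
tcp_pos: [0.644, -0.0013, 0.0641]
ee_rot: [0.0, 0.433, 0.902, -0.0]
force: [-0.9, -0.1, -1.4]
opening: 0.123
gripper_force: 50.0
```

```bash
python3 st.py
```

```text
t 12.05 tcp [ 0.644  -0.0013  0.0641] yaw 2.2468 Ftool [ 0.48 -0.82  1.41] Mtool [ 0.041  0.031 -0.017] open 0.123 50.0 q [-0.47  0.68  0.6   1.69 -0.46  0.92  0.99] tilt [ 0.0001 -0.    ]
```

Request:
step_arm([
  {"linear":[0,0,0.002],"rot":[0,0,0]},
  {"linear":[0,0,0.004],"rot":[0,0,0]},
  {"linear":[0,0,0.006],"rot":[0,0,0]},
])

```text
t: 12.35
tcp_pos: [0.644, -0.0013, 0.058]
ee_rot: [0.0, 0.433, 0.902, -0.0]
force: [-0.0, -0.1, -2.2]
opening: 0.125
gripper_force: 50.0
```

```bash
python3 st.py
```

```text
t 12.35 tcp [ 0.644  -0.0013  0.058 ] yaw 2.2468 Ftool [-0.07 -0.06  2.2 ] Mtool [ 0.077 -0.042 -0.017] open 0.125 50.0 q [-0.46  0.69  0.59  1.69 -0.47  0.91  0.99] tilt [ 0.     -0.0001]
```

Request:
step_arm([
  {"linear":[0,0,0.002],"rot":[0,0,0]},
  {"linear":[0,0,0.004],"rot":[0,0,0]},
  {"linear":[0,0,0.006],"rot":[0,0,0]},
])

```text
t: 12.65
tcp_pos: [0.644, -0.0013, 0.052]
ee_rot: [0.0, 0.433, 0.902, -0.0]
force: [0.4, 0.3, -1.9]
opening: 0.124
gripper_force: 50.0
```

```bash
python3 st.py
```

```text
t 12.65 tcp [ 0.644  -0.0013  0.052 ] yaw 2.2468 Ftool [-0.01  0.48  1.86] Mtool [ 0.018 -0.047 -0.004] open 0.124 50.0 q [-0.46  0.7   0.59  1.69 -0.47  0.9   1.  ] tilt [-0.     -0.0001]
```

Request:
step_arm([
  {"linear":[0,0,0.001],"rot":[0,0,0]},
  {"linear":[0,0,0.002],"rot":[0,0,0]},
  {"linear":[0,0,0.003],"rot":[0,0,0]},
  {"linear":[0,0,0.003],"rot":[0,0,0]},
])

```text
t: 13.05
tcp_pos: [0.644, -0.0013, 0.0491]
ee_rot: [0.0, 0.433, 0.902, -0.0]
force: [-0.1, -0.1, -1.8]
opening: 0.124
gripper_force: 50.0
```

```bash
python3 st.py
```

```text
t 13.05 tcp [ 0.644  -0.0013  0.0491] yaw 2.2468 Ftool [-0.03 -0.19  1.84] Mtool [ 0.017 -0.17  -0.016] open 0.124 50.0 q [-0.46  0.7   0.59  1.69 -0.48  0.89  1.  ] tilt [-0.     -0.0001]
```

Request:
step_arm([
  {"linear":[0,0,0.001],"rot":[0,0,0]},
  {"linear":[0,0,0.002],"rot":[0,0,0]},
  {"linear":[0,0,0.002],"rot":[0,0,0]},
])

```text
t: 13.35
tcp_pos: [0.644, -0.0013, 0.047]
ee_rot: [0.0, 0.433, 0.902, -0.0]
force: [0.2, -0.2, -2.4]
opening: 0.123
gripper_force: 50.0
```

```bash
python3 st.py
```

```text
t 13.35 tcp [ 0.644  -0.0013  0.047 ] yaw 2.2467 Ftool [-0.31  0.06  2.42] Mtool [ 0.054 -0.154  0.   ] open 0.123 50.0 q [-0.46  0.71  0.58  1.69 -0.48  0.89  1.  ] tilt [-0.     -0.0001]
```

Request:
step_arm([
  {"linear":[0,0,0.0007],"rot":[0,0,0]},
  {"linear":[0,0,0.0014],"rot":[0,0,0]},
  {"linear":[0,0,0.0014],"rot":[0,0,0]},
])

```text
t: 13.65
tcp_pos: [0.6441, -0.0013, 0.0462]
ee_rot: [0.0, 0.433, 0.902, 0.0]
force: [-2.6, -0.1, 5.9]
opening: 0.123
gripper_force: 50.0
```

```bash
python3 st.py
```

```text
t 13.65 tcp [ 0.6441 -0.0013  0.0462] yaw 2.2468 Ftool [ 1.6  -2.09 -5.88] Mtool [ 0.565  0.407 -0.036] open 0.123 50.0 q [-0.46  0.71  0.58  1.69 -0.48  0.89  1.  ] tilt [0.0002 0.0002]
```

Request:
step_arm([
  {"linear":[0,0,0.0007],"rot":[0,0,0]},
  {"linear":[0,0,0.001],"rot":[0,0,0]},
  {"linear":[0,0,0.001],"rot":[0,0,0]},
])

```text
t: 13.95
tcp_pos: [0.6442, -0.0013, 0.0461]
ee_rot: [0.0, 0.433, 0.902, 0.0]
force: [-8.2, 0.7, 21.4]
opening: 0.119
gripper_force: 50.0
```

```bash
python3 st.py
```

```text
t 13.95 tcp [ 0.6442 -0.0013  0.0461] yaw 2.2467 Ftool [  5.7   -5.9  -21.39] Mtool [ 1.703  1.614 -0.017] open 0.119 50.0 q [-0.46  0.71  0.58  1.69 -0.48  0.89  1.  ] tilt [0.0004 0.0006]
```

Request:
step_arm([
  {"linear":[0,0,-0.0015],"rot":[0,0,0]},
  {"linear":[0,0,-0.0015],"rot":[0,0,0]},
])

```text
t: 14.15
tcp_pos: [0.6441, -0.0013, 0.0464]
ee_rot: [0.0, 0.433, 0.902, 0.0]
force: [-0.4, 0.1, -1.6]
opening: 0.131
gripper_force: 50.0
```

Request:
step_arm([
  {"linear":[0,0,0],"rot":[0,0,0]},
  {"linear":[0,0,0],"rot":[0,0,0]},
  {"linear":[0,0,0],"rot":[0,0,0]},
  {"linear":[0,0,0],"rot":[0,0,0]},
  {"linear":[0,0,0],"rot":[0,0,0]},
], gripper=0.4)

```text
t: 14.65
tcp_pos: [0.644, -0.0013, 0.0462]
ee_rot: [0.0, 0.433, 0.902, -0.0]
force: [0.7, -0.9, -0.2]
opening: 0.4
gripper_force: 0.0
```

Request:
step_arm([
  {"linear":[0,0,-0.01],"rot":[0,0,0]},
  {"linear":[0,0,-0.03],"rot":[0,0,0]},
  {"linear":[0,0,-0.06],"rot":[0,0,0]},
  {"linear":[0,0,-0.1],"rot":[0,0,0]},
  {"linear":[0,0,-0.14],"rot":[0,0,0]},
  {"linear":[0,0,-0.14],"rot":[0,0,0]},
  {"linear":[0,0,-0.14],"rot":[0,0,0]},
])

```text
t: 15.35
tcp_pos: [0.6444, -0.0012, 0.1875]
ee_rot: [0.001, 0.433, 0.902, 0.001]
force: [-0.1, 0.1, 0.1]
opening: 0.401
gripper_force: 0.0
```

```bash
python3 st.py
python3 - <<'E'
from h import *
p=robot.camera("side"); cv2.imwrite("pics/s4.png",cv2.resize(p["pixels"][195:315,250:400],None,fx=5,fy=5,interpolation=2))
E
```

```text
t 15.35 tcp [ 0.6444 -0.0012  0.1875] yaw 2.2469 Ftool [ 0.11 -0.05 -0.08] Mtool [0.022 0.038 0.013] open 0.401 0.0 q [-0.52  0.55  0.68  1.6  -0.37  1.13  0.92] tilt [0.0019 0.0005]
```

View pics/s4.png

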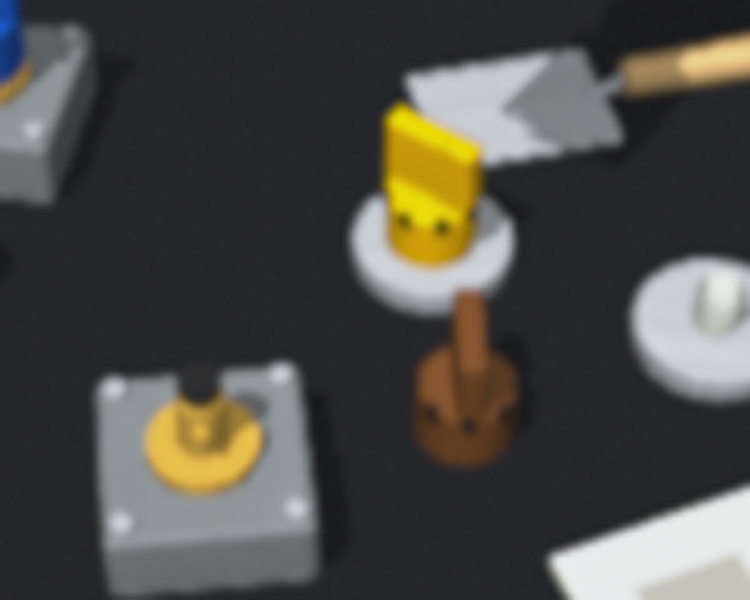

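The picture shows the yellow cap upright and seated on the left keeper at (432,215). The outlet is bare at (203,440), nothing else has moved, and the gripper is clear.

```bash
python3 -c "
from bench import robot
print(robot.finish_job())"
```

```text
the job is handed in; nothing more can be done
None
```

The yellow cap is off the fuel-gas outlet and sits upright, pushed fully home, on the stub of the left-hand keeper; the robot let go and is clear, and the job was handed in at about 15 s.

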